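# Count the loan and hold up the stamp tray

### The job

The stamp tray is going out on loan: first swing the lever of the desk counter away from the robot all the way to its stop and let it spring fully back, then pick the carrying tray up by its handle and lift it clear of the desk, keeping it level so that the two stamps stay standing and the tape roll stays flat in it. Finish while still holding the tray steady and level in the air, its underside about 15 cm above the desk, ready for someone to take it from you; do not put it down or let go. Leave the stapler, bell and key tag where they are.

Things in the scene. Friction and masses are not known exactly. Their poses are not given: they have to be found in the camera images.
- counter: Desk counter fixed to the desk: grey housing 84 x 52 mm, top at 62 mm, on a dark plate 104 (x) x 84 (y) mm, with a window of blank white wheels in its front (-x) face. Origin: centre of the plate's underside; z up, +x the way the lever is swung (away from the robot, turned with the counter). The lever stands on its right (-y) side; pivot axis along y at (15, -36, 42) mm.
- lever (a joint): Angle of the counter's lever: 0 at rest (leaning 0.45 rad to the counter's -x from upright), 0.9 rad at the stop (leaning 0.45 rad to +x). A spring drives it back to 0 when let go; about 1 to 2 N at the bar swings it, then the stop is rigid. It may be pushed with the closed fingertips from above, from its -x side.
- lever_bar (a point): Centre of the black cross bar at the lever's upper end, 75 mm from the pivot: 15 mm thick, 40 mm long along the counter's y. 110 mm above the desk at rest and at the stop, 117 mm when upright; travels 65 mm horizontally. At rest it lies at (-18, -36, 110) mm from the counter's origin, at the stop at (48, -36, 110) mm.
- tray: Loose grey carrying tray, 120 (x) x 190 (y) mm, walls 28 mm high and 4 mm thick, floor 4 mm thick, 0.17 to 0.35 kg empty. Origin: centre of the underside; z up. An upright plate 56 mm wide (x), 6 mm thick (y) stands in the middle and carries the handle. Stands on the desk at the start.
- tray_handle (a point): Centre of the tray's handle, 110 mm above the underside: a grey bar 70 mm long along the tray's x, 16 mm thick along the tray's y, 20 mm high. Grip it across its thickness (fingers closing along the tray's y) from above, at its middle; 40 N or more holds the tray level.
- stamp_a: Wooden stamp standing upright on its face in the tray's +y half: foot 21 x 46 x 17 mm, turned handle, 71 mm high in all, 35 g. Origin: centre of its underside; z up its handle. It stands loose on the tray's floor.
- stamp_b: A second such stamp, standing beside the first (further to the tray's -x).
- tape_roll: White roll of tape, 64 mm diameter, 18 mm high, 50 g, lying loose and flat in the tray's -y half. Origin: centre of its underside.
- stapler: Red stapler, 32 x 131 x 38 mm, at the back of the desk. A bystander. Origin: centre of its underside.
- bell: Desk bell, 86 mm diameter, 64 mm high, near the robot. A bystander. Origin: centre of its underside.
- key_tag: Key tag, 25 x 89 x 11 mm, lying at the back of the desk. A bystander. Origin: centre of its underside.

How it is judged:
By the outcome, as a careful person would: the job done as asked, in the order asked, and still so for the second after the job is handed in, while the arm keeps its last pose, push and grip.
It also fails if it takes over 48 s, if anything falls off the work surface, if the arm or the gripper's body presses on something with over 40 N, if the wrist force passes 120 N, or if a joint passes its speed limit or range.

### The arm

A 7-joint arm with a two-finger parallel gripper is mounted at the origin on the work surface; the furniture and walls round the work are solid. World frame = base frame: x ahead of the robot, y to its left, z up, the work surface at z = 0. Lengths are in m, angles in rad, forces in N, time in s.
With the tool pointing down it reaches from about 0.425 to 1.025 m from the base axis. Payload 9.4 kg.
Tool frame: the origin (TCP) lies midway between the tips of the shut fingers; the grasp point (between the pads) lies ctrl.pinch_z behind it (ctrl.pinch_z is the distance from the TCP to the grasp point, in m); z points along the fingers, y is the line along which they close (so a half turn about z gives the same grasp; the last joint's range is limited). The gripper opens to 85 mm and grips with 20 to 120 N. Pads are 22 mm wide; open, the fingers measure 114 mm over their backs; the gripper's body (76 mm by 85 mm) begins 54 mm behind the grasp point. The pads swing forward as they close: fully open they stand 13 mm farther back than shut.
Start: joints at [-1.304, 0.599, -0.003, 1.599, 0.002, 0.943, -0.08], TCP at [0.244, 0.683, 0.231] pointing down, gripper open.
Joint ranges: [-2.57, 2.57], [-0.35, 1.97], [-1.29, 1.29], [0.11, 2.56], [-1.05, 4.19], [0.11, 1.86], [-2.63, 2.63]. Speed limits (rad/s): [2.22, 2.22, 3.01, 3.01, 3.14, 3.14, 3.14].

### API

Orientations are given as a unit quaternion [w, x, y, z].
In Python, from plant import readout, eyes, ctrl gives the robot as it stands.
- The arm moves only by the shell command python3 -m inch 'ROWS'. ROWS is JSON, one flat list of numbers, 5 for each row, row after row: the shift along the tool's x, y, z in cm, then the turn about the tool's z in rad, then the finger opening in cm, from 0 to 8.54. A call has 1 to 8 rows; each row is the pose to reach, as a shift and turn from the pose commanded when the call began, along the tool's axes at that moment; what a row does not reach only later rows make up. A row lasts 1/8 s, in which the tool goes at most 62.5 mm and 10.7 degrees, less where a joint would pass 70% of its speed; a pose out of reach is approached as far as the arm can. A call with a gripper value outside its range is refused whole. The fingers move at their own pace and stop on an object; the grip force is fixed at half the most. Time passes only in rows, so rows that repeat a pose let the fingers close. It gives the time, the measured TCP pose, the force, the opening and the grip force at its end, in the units of the state.
- readout.state(): the state, without advancing time (a new reading comes with each control period).
- eyes.get_image(name): name is "scene" or "top" or "wrist"; returns a dict with "img" (420x560x3 uint8, red, green, blue), "range_z" (420x560 float32, m along the optical axis (not along the pixel's ray), 0 where there is no reading), "K" (3x3 intrinsics, pixels), "R" (3x3) and "t" (3): a world point X has camera coordinates R X + t. Camera axes: x right, y down, z forward; pixel columns grow to the right and rows downward; lengths in m; the calibration is good to about 2 mm. A picture is of the moment at which its call begins.
- ctrl.close_job(): hands the job in; it is judged then, once.
The state is a dict: "time": time; "joint_pos": joint angles; "qd": joint speeds; "joint_efforts": joint torques, N m; "tool_pos": TCP position; "orientation": TCP orientation; "force": force on the tool from outside, world axes, zero at the start; "moment": the same for the moment, N m; "width": finger opening in m; "grasp_force": force on a finger pad.
Only numpy, scipy, OpenCV 4.12 (cv2) and the standard library are available. Lean on these libraries where they do the work, as an engineer would, in place of code of your own. Each camera call takes 0.05 s, during which the arm holds its last target. There are 200 camera calls.

## Working session

There is one attempt and no reset: what is moved stays moved. The work goes in short steps, Python scripts to look and compute and a shell command to move; the robot and the scene stay as the last step left them, time stands still between calls to the robot, and variables do not carry over. Pictures are saved under pics/ and viewed, at most 10 in all, crops included, and the job is handed in when it is done.

```bash
ls; mkdir -p pics
python3 - <<'E'
from plant import readout, eyes, ctrl
import cv2,numpy as np
for n in("top","scene"):
    d=eyes.get_image(n); cv2.imwrite(f"pics/{n}0.png",d["img"][:,:,::-1]); np.savez(f"/tmp/{n}0.npz",**d)
    print(n,d["K"].tolist(),d["R"].round(3).tolist(),d["t"].round(3).tolist())
print(readout.state(),ctrl.pinch_z)
E
```

```text
pics
top [[483.2856245293582, 0.0, 269.00989395886245], [0.0, 483.2856245293582, 207.26925341899204], [0.0, 0.0, 1.0]] [[-0.013, -1.0, 0.018], [-0.998, 0.012, -0.056], [0.056, -0.019, -0.998]] [-0.042, 0.504, 0.911]
scene [[469.0650686643678, 0.0, 287.66720226419545], [0.0, 469.0650686643678, 211.6252941032638], [0.0, 0.0, 1.0]] [[0.52, -0.854, -0.026], [-0.514, -0.289, -0.808], [0.682, 0.433, -0.589]] [-0.278, 0.334, 0.582]
{'time': 0.1, 'joint_pos': array([-1.30368153,  0.60005281, -0.00252356,  1.60005229,  0.00180057,
        0.94290937, -0.07983161]), 'qd': array([ 0.00096183, -0.00093406,  0.00161722, -0.00086152, -0.00054658,
       -0.00018917,  0.0007544 ]), 'joint_efforts': array([ 5.57369407e-03, -7.77987313e+01,  1.56958960e+00, -2.58626425e+01,
        1.25657895e-02,  5.48468743e-03, -7.17806870e-06]), 'tool_pos': array([0.24426448, 0.68216071, 0.23049719]), 'orientation': array([-5.00110962e-05,  1.71056546e-01,  9.85260957e-01, -7.08200694e-04]), 'force': array([ 0.28110506, -0.17194691, -0.03970119]), 'moment': array([-0.00744111,  0.03383229, -0.02599121]), 'grasp_force': 0.0, 'width': 0.08582820842498298} 0.0187
```

View pics/top0.png

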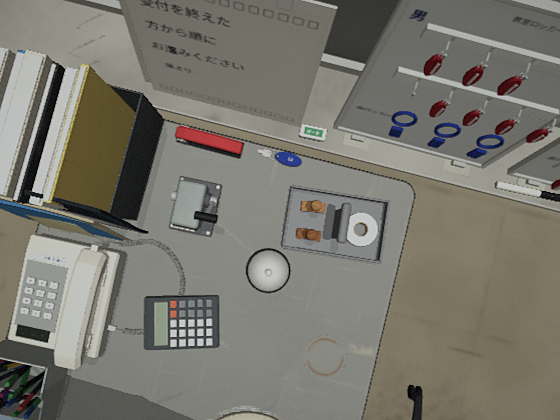

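View pics/scene0.png

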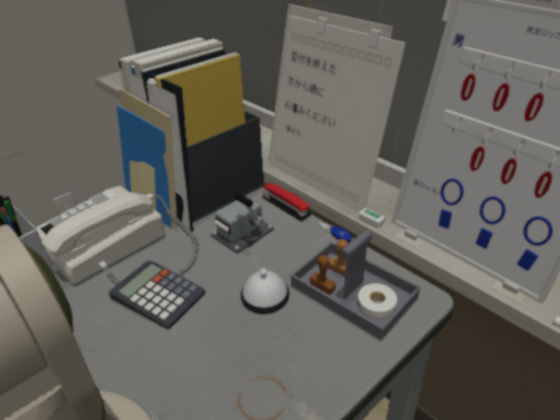

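The top view shows the counter at about (196,205) with its black lever bar at (205,217). The tray is at about (335,225), its handle near (343,223). The bell is at (268,270) and the stapler and key tag are along the back edge. Next I turn these into world positions.

```bash
cat > h.py <<'E'
import numpy as np, cv2
def world(d):
    v,u=np.mgrid[0:420,0:560]; z=d["range_z"]; K=d["K"]
    c=np.stack([(u-K[0,2])/K[0,0]*z,(v-K[1,2])/K[1,1]*z,z],-1)
    W=(c-d["t"])@d["R"]; W[z==0]=np.nan; return W
def rect(P):
    r=cv2.minAreaRect((P[:,:2]*1000).astype(np.float32)); return np.round(r[0],1),np.round(r[1],1),round(r[2],1)
E
python3 - <<'E'
from h import *
d=dict(np.load("/tmp/top0.npz")); W=world(d)
def sel(u0,u1,v0,v1,z0,z1):
    P=W[v0:v1,u0:u1].reshape(-1,3); return P[(P[:,2]>z0)&(P[:,2]<z1)]
for n,a in dict(desk=(225,245,160,200,-.02,.02),handle=(300,370,190,250,.105,.14),tray=(275,395,180,270,.018,.14),trayall=(275,395,180,270,.012,.034),bar=(180,230,190,240,.095,.14),housing=(165,225,175,240,.052,.07),plate=(165,225,170,245,.004,.07),bell=(240,300,240,300,.03,.08),stapler=(170,250,120,160,.02,.06)).items():
    P=sel(*a); print(n,len(P),P.mean(0).round(4),rect(P) if len(P) else 0, np.median(P[:,2]).round(4))
E
```

```text
desk 798 [ 5.595e-01  1.840e-02 -4.000e-04] (array([559.7,  18.5]), array([37.4, 77.3]), 89.5) -0.0005
handle 404 [ 0.4701 -0.1733  0.1174] (array([ 469.9, -174.3]), array([16.5, 69.4]), 80.1) 0.1181
tray 2635 [ 0.4644 -0.1728  0.0434] (array([ 450.9, -165.9]), array([201.3, 160.9]), 80.3) 0.0262
trayall 2020 [ 0.4652 -0.1827  0.0229] (array([ 451.8, -166. ]), array([200.7, 159.2]), 80.0) 0.0223
bar 216 [0.4832 0.0618 0.1141] (array([484.7,  61.7]), array([39.7, 18.5]), 77.9) 0.115
housing 1322 [0.5096 0.0974 0.0607] (array([506.1,  89.5]), array([72.2, 86.3]), 77.5) 0.0611
plate 2135 [0.5076 0.0908 0.0444] (array([502.2,  89.9]), array([ 96.7, 117.4]), 74.9) 0.0592
bell 956 [ 0.384  -0.0451  0.0404] (array([397.8, -51.8]), array([65.5, 97.6]), 65.5) 0.0403
stapler 1201 [0.6397 0.0534 0.0325] (array([652.3,  57.3]), array([135.5,  68.4]), 76.4) 0.0338
```

Run:
```python
from h import *
P=np.concatenate([world(dict(np.load(f"/tmp/{n}0.npz"))).reshape(-1,3) for n in("top","scene")])
P=P[~np.isnan(P[:,0])]
print("max height grid cm; cols y .75..-.05")
for x in np.arange(.7,.1,-.05):
    print(round(x,2),[int(100*max(P[(abs(P[:,0]-x)<.025)&(abs(P[:,1]-y)<.025)][:,2],default=-1)) for y in np.arange(.75,-.06,-.05)])
T=np.array([.24426,.68216,.2305]); q=np.array([.1711,.9853]);
X=np.array([2*q[0]**2-1,2*q[0]*q[1],0]); Y=np.array([2*q[0]*q[1],2*q[1]**2-1,0])
for g in ([.4456,.0701,.2305],[.40,.30,.25]):
    D=np.array(g)-T; print((100*X@D).round(2),(100*Y@D).round(2),-100*D[2])
```

```text
max height grid cm; cols y .75..-.05
0.7 [-100, -100, -100, -100, -100, -100, -100, -100, -100, 32, 32, 31, 17, 11, 17, 23, 28]
0.65 [-100, -100, -100, -100, -100, -100, -100, -100, 32, 32, 32, 31, 17, 4, 4, 3, 8]
0.6 [-100, -100, -100, -100, -100, -100, -100, -100, 32, 32, 32, 31, 17, 3, 4, 3, 1]
0.55 [-100, -100, -100, -100, -100, -100, -100, 30, 32, 32, 32, 31, 4, 6, 6, 0, 0]
0.5 [-70, -72, -100, -100, -100, -100, -100, 25, 32, 32, 31, 30, 6, 11, 11, 0, 0]
0.45 [-70, -100, -100, -100, -100, -100, -100, 6, 8, 13, 23, 27, 5, 6, 11, 0, 3]
0.4 [-70, -100, -100, -100, -100, -100, -100, 6, 6, 10, 10, 5, 1, 1, 0, 4, 6]
0.35 [-71, -100, -100, -100, -100, -100, -100, 6, 6, 10, 10, 2, 2, 2, 1, 4, 4]
0.3 [-100, -100, -100, -100, -100, -100, 4, 5, 6, 10, 10, 2, 2, 2, 2, 0, 0]
0.25 [-100, -100, -100, -100, -100, -100, 12, 15, 16, 10, 9, 2, 2, 2, 2, 0, 0]
0.2 [-100, -100, -100, -100, -100, -100, 6, 16, 16, 8, 0, 0, 0, 0, 0, 0, 0]
0.15 [-100, -100, -100, -100, -100, -100, 6, 11, 14, 0, 0, 0, 0, 0, 0, 0, 0]
-39.59 -50.84 -0.0
-27.55 -30.73 -1.9499999999999988
```

```bash
python3 -m inch '[0,0,-6,-0.05,0, 0,0,-12,-0.133,0, -1.5,-2,-17,-0.133,0, -5,-6.5,-17,-0.133,0, -8.5,-11,-17,-0.133,0, -12,-15.5,-17,-0.133,0, -15.5,-20,-17,-0.133,0, -19,-24.5,-17,-0.133,0]'
```

```text
time: 1.1
tool_pos: [0.341, 0.3858, 0.4011]
orientation: [-0.0, 0.105, 0.994, -0.0]
force: [0.6, 0.6, 0.5]
width: 0.0001
grasp_force: 0.0
```

```bash
python3 -m inch '[-2.9,-4.9,0,0,0, -5.8,-9.8,0,0,0, -8.7,-14.7,0,0,0, -11.6,-19.7,0,0,0, -14.4,-24.6,0,0,0, -16.9,-28.9,2,0,0, -16.9,-28.9,8,0,0, -16.9,-28.9,14,0,0]'
python3 - <<'E'
from plant import readout,eyes
from h import *
d=eyes.get_image("wrist"); W=world(d); cv2.imwrite("pics/w1.png",d["img"][:,:,::-1])
s=readout.state(); print(s["tool_pos"],s["orientation"])
P=W.reshape(-1,3); P=P[(P[:,2]>.1)&(P[:,2]<.125)&(P[:,0]>.45)&(P[:,0]<.53)&(P[:,1]>0)&(P[:,1]<.12)]
print(len(P)); 
if len(P): print(rect(P),P.mean(0))
E
```

```text
time: 2.1
tool_pos: [0.4457, 0.0692, 0.2603]
orientation: [0.001, 0.106, 0.994, 0.0]
force: [0.6, 0.8, -0.4]
width: -0.0002
grasp_force: 0.0
[0.44198521 0.06890413 0.25389793] [-0.00364049  0.10522794  0.99443956 -0.00194638]
695
(array([483.9,  61.6]), array([39.4, 14.3]), 78.2) [0.48268924 0.06177106 0.11466326]
```

View pics/w1.png

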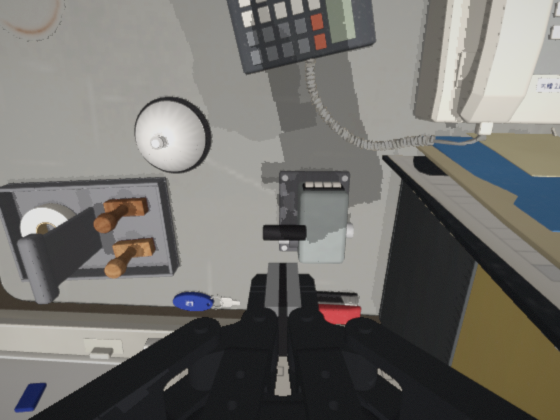

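The wrist view shows the bar at (285,232), clear of the folders, with the closed fingertips on its near side. Its measured position matches the top camera, so I descend and push.

```bash
python3 -m inch '[0,0,6,0,0, 0,0,12,0,0, 0,0,16.3,0,0, 0,0,16.3,0,0, -1.5,0,16.3,0,0, -3,0,16.3,0,0, -4.5,0,16.3,0,0, -6,0,16.3,0,0]'
python3 -m inch '[-1,0,0,0,0, -1.5,0,0,0,0, -1.8,0,0,0,0, -2,0,0,0,0, -2,0,0,0,0]'
```

```text
time: 3.15
tool_pos: [0.5056, 0.0572, 0.0991]
orientation: [0.001, 0.105, 0.994, 0.0]
force: [-1.6, 0.4, 1.5]
width: 0.0002
grasp_force: 0.7
time: 3.78
tool_pos: [0.5234, 0.0531, 0.0982]
orientation: [-0.0, 0.105, 0.994, -0.0]
force: [-2.0, -0.2, 0.3]
width: -0.0001
grasp_force: 0.9
```

```bash
python3 -m inch '[-0.3,0,0,0,0, -0.5,0,0,0,0, -0.5,0,0,0,0]'; python3 -m inch '[-0.2,0,0,0,0, -0.4,0,0,0,0, -0.4,0,0,0,0]'
```

```text
time: 4.15
tool_pos: [0.5289, 0.0521, 0.0983]
orientation: [0.0, 0.105, 0.994, 0.0]
force: [-2.2, -0.2, 0.0]
width: 0.0002
grasp_force: 1.0
time: 4.53
tool_pos: [0.5304, 0.0517, 0.0979]
orientation: [-0.002, 0.105, 0.994, -0.0]
force: [-7.4, 3.0, 1.3]
width: -0.0
grasp_force: 3.9
```

```bash
python3 -m inch '[-0.2,0,0,0,0, -0.3,0,0,0,0, -0.3,0,0,0,0]'
python3 - <<'E'
from plant import readout,eyes
from h import *
for n in("wrist","top"):
    d=eyes.get_image(n); W=world(d)
    P=W.reshape(-1,3); P=P[(P[:,2]>.1)&(P[:,2]<.122)&(P[:,0]>.51)&(P[:,0]<.6)&(P[:,1]>0)&(P[:,1]<.1)]
    print(n,len(P),rect(P) if len(P) else 0)
print(readout.state()["force"])
E
```

```text
time: 4.9
tool_pos: [0.5311, 0.0515, 0.0976]
orientation: [-0.004, 0.105, 0.995, -0.0]
force: [-12.0, 4.8, 4.3]
width: 0.0002
grasp_force: 6.9
wrist 1496 (array([531.9,  50.6]), array([39.6, 25.1]), 77.9)
top 0 0
[-12.79634076   4.12276947   1.87440381]
```

Force has risen to about 13 N with almost no more travel, so the lever is at the stop. Now I back off.

```bash
python3 -m inch '[1.5,0,0,0,0, 3,0,0,0,0, 5,0,0,0,0, 7,0,0,0,0, 9.5,0,0,0,0, 11,0,0,0,0, 11,0,-4,0,0, 11,0,-10,0,0]'
python3 - <<'E'
from plant import readout,eyes
from h import *
d=eyes.get_image("wrist"); W=world(d); P0=W.reshape(-1,3)
P=P0[(P0[:,2]>.1)&(P0[:,2]<.125)&(P0[:,0]>.45)&(P0[:,0]<.58)&(P0[:,1]>0)&(P0[:,1]<.12)]
print("bar",len(P),rect(P))
P=P0[(P0[:,2]>.1)&(P0[:,2]<.135)&(P0[:,0]>.42)&(P0[:,0]<.58)&(P0[:,1]>-.25)&(P0[:,1]<-.1)]
print("handle",len(P),rect(P) if len(P) else 0, np.nanmedian(P[:,2]) if len(P) else 0)
print(readout.state()["tool_pos"],readout.state()["force"])
E
```

```text
time: 6.0
tool_pos: [0.4275, 0.0736, 0.1986]
orientation: [-0.001, 0.105, 0.994, -0.001]
force: [1.5, 1.3, 0.5]
width: 0.0001
grasp_force: 0.0
bar 0 (array([0., 0.]), array([0., 0.]), 0.0)
handle 840 (array([ 477.2, -169.1]), array([ 6. , 58.4]), 76.3) 0.10958659544624533
[0.43001105 0.07335577 0.20536008] [ 2.42436551 -0.13760187  4.97219575]
```

```bash
python3 -m inch '[-2,-5,-1,0,8.5, -4,-10,-2,-0.0375,8.5, -6,-15,-2,-0.0375,8.5, -8,-20,-2,-0.0375,8.5, -9.3,-23.4,-2,-0.0375,8.5, -9.3,-23.4,-2,-0.0375,8.5, -9.3,-23.4,-2,-0.0375,8.5]'
python3 - <<'E'
from plant import readout,eyes
from h import *
I=[]
for n in("wrist","top"):
    d=eyes.get_image(n); I.append(cv2.resize(d["img"],(400,300))); P0=world(d).reshape(-1,3)
    P=P0[(P0[:,2]>.105)&(P0[:,2]<.125)&(P0[:,0]>.45)&(P0[:,0]<.58)&(P0[:,1]>0.02)&(P0[:,1]<.12)]
    print("bar",len(P),rect(P))
    P=P0[(P0[:,2]>.105)&(P0[:,2]<.135)&(P0[:,0]>.42)&(P0[:,0]<.52)&(P0[:,1]>-.21)&(P0[:,1]<-.14)]
    print("handle",len(P),rect(P) if len(P) else 0, np.nanmedian(P[:,2]) if len(P) else 0)
cv2.imwrite("pics/c2.png",np.hstack(I)[:,:,::-1])
print(readout.state()["tool_pos"],readout.state()["orientation"])
E
```

```text
time: 6.92
tool_pos: [0.4698, -0.1741, 0.2182]
orientation: [0.0, 0.087, 0.996, 0.0]
force: [-0.2, 0.0, 0.3]
width: 0.0849
grasp_force: 0.0
bar 0 (array([0., 0.]), array([0., 0.]), 0.0)
handle 1858 (array([ 471.1, -175.6]), array([16. , 68.7]), 80.3) 0.11905777127823199
bar 206 (array([483. ,  62.3]), array([40. , 14.8]), 78.0)
handle 142 (array([ 469.8, -174.9]), array([16.1, 69.2]), 78.8) 0.11805975274140626
[ 0.46985136 -0.17339357  0.21826139] [1.86033982e-05 8.57169514e-02 9.96319508e-01 2.06937720e-04]
```

View pics/c2.png

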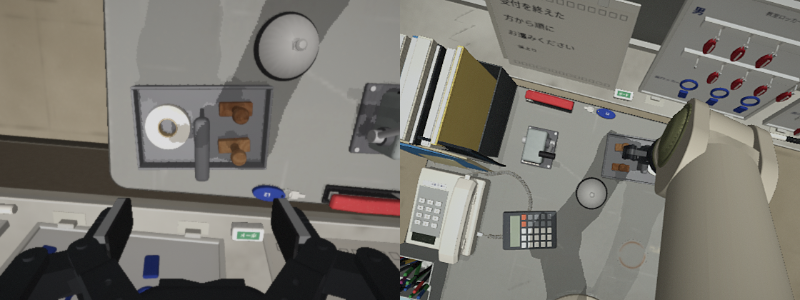

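The bar is back at its rest position in the top view. The tray is intact, and the fingers straddle the handle. I descend and grip.

```bash
python3 -m inch '[0,-0.1,4,0,8.5, 0,-0.1,8,0,8.5, 0,-0.1,11,0,8.5, 0,-0.1,12.8,0,8.5, 0,-0.1,12.8,0,8.5, 0,-0.1,12.8,0,4, 0,-0.1,12.8,0,2.5, 0,-0.1,12.8,0,1.8]'; python3 -m inch '[0,0,0,0,1.4, 0,0,0,0,0.8, 0,0,0,0,0, 0,0,0,0,0, 0,0,0,0,0, 0,0,0,0,0]'
```

```text
time: 8.02
tool_pos: [0.4701, -0.1755, 0.091]
orientation: [0.001, 0.086, 0.996, -0.0]
force: [-0.2, 0.2, -1.0]
width: 0.0317
grasp_force: 0.0
time: 8.78
tool_pos: [0.4699, -0.1755, 0.0908]
orientation: [0.0, 0.086, 0.996, 0.0]
force: [0.2, 2.1, 6.1]
width: 0.0155
grasp_force: 58.4
```

```bash
python3 -m inch '[0,0,-0.2,0,0, 0,0,-0.5,0,0, 0,0,-1,0,0, 0,0,-1.6,0,0, 0,0,-2.3,0,0, 0,0,-3,0,0, 0,0,-3.5,0,0, 0,0,-3.7,0,0]'
python3 - <<'E'
from plant import readout,eyes
from h import *
d=eyes.get_image("scene"); cv2.imwrite("pics/s3.png",d["img"][:,:,::-1])
s=readout.state(); print(s["force"],s["moment"],s["tool_pos"])
E
```

```text
time: 9.78
tool_pos: [0.4698, -0.1756, 0.1277]
orientation: [0.0, 0.087, 0.996, -0.0]
force: [0.2, 0.6, -3.4]
width: 0.0145
grasp_force: 58.5
[ 0.01382252  0.13159204 -3.63043108] [0.02139226 0.0148726  0.01399617] [ 0.46982224 -0.175627    0.12774061]
```

View pics/s3.png

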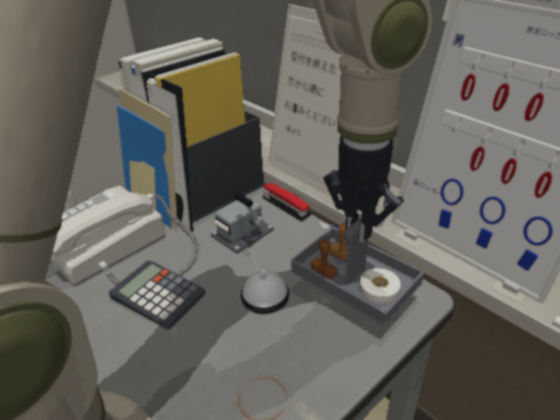

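The scene view shows the tray at about (358,275), lifted and level. Both stamps are standing at (325,262) and (342,245), and the roll is flat at (380,285). I lift the rest of the way.

```bash
python3 -m inch '[0,0,-0.4,0,0, 0,0,-1.2,0,0, 0,0,-2.4,0,0, 0,0,-3.8,0,0, 0,0,-5.2,0,0, 0,0,-6.6,0,0, 0,0,-8,0,0, 0,0,-9.2,0,0]'; python3 -m inch '[0,0,-0.9,0,0, 0,0,-1.5,0,0, 0,0,-1.9,0,0, 0,0,-2.1,0,0, 0,0,-2.1,0,0, 0,0,-2.1,0,0, 0,0,-2.1,0,0, 0,0,-2.1,0,0]'
python3 - <<'E'
from plant import readout,eyes
from h import *
for n in("scene",):
    d=eyes.get_image(n); cv2.imwrite("pics/s4.png",d["img"][:,:,::-1]); P=world(d).reshape(-1,3)
P=P[(P[:,2]>.165)&(P[:,2]<.190)&(abs(P[:,0]-.47)<.1)&(abs(P[:,1]+.175)<.12)]
# wall tops: fit plane to the upper rim
R=P[P[:,2]>.173]; A=np.c_[R[:,:2]-[.47,-.175],np.ones(len(R))]; print("rim plane",np.linalg.lstsq(A,R[:,2],rcond=None)[0],len(R))
s=readout.state(); print(s["force"],s["moment"],s["tool_pos"],s["orientation"],s["grasp_force"])
E
```

```text
time: 10.82
tool_pos: [0.4697, -0.1756, 0.2203]
orientation: [0.0, 0.087, 0.996, -0.0]
force: [1.1, 0.8, -4.9]
width: 0.0149
grasp_force: 58.5
time: 11.82
tool_pos: [0.4696, -0.1756, 0.2402]
orientation: [-0.0, 0.087, 0.996, -0.0]
force: [0.2, -0.5, -3.2]
width: 0.0152
grasp_force: 58.5
rim plane [0.00657606 0.00882939 0.17740414] 1295
[ 0.3198144  -0.24017622 -3.28806919] [-0.03026756 -0.0148622   0.00502881] [ 0.46966548 -0.17559434  0.24021285] [-4.50804847e-05  8.65668851e-02  9.96246040e-01  2.68239394e-06] 58.53677272796631
```

View pics/s4.png

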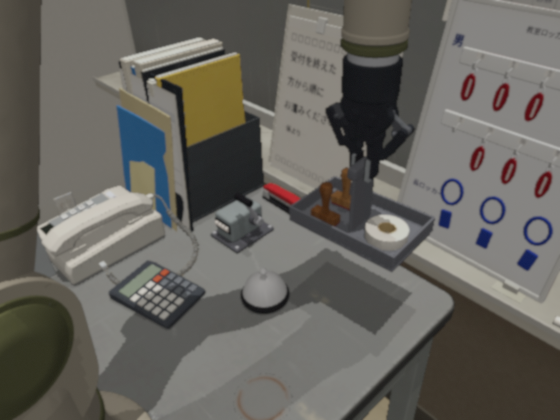

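The tray hangs level (tilt under 0.01 rad) at about (360,220), roughly 15 cm up. The stamps are standing, the roll is flat, and the bystanders in view haven't moved.

```bash
python3 -c "
from plant import ctrl
print(ctrl.close_job())"
```

```text
the job is handed in; nothing more can be done
None
```

I swung the counter lever to its stop and it sprang fully back; the tray is now held level by its handle about 15 cm above the desk, with both stamps standing and the tape roll flat, and the job is handed in.

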